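# Snap the dust cap onto the air outlet and keep it pressed home

## Robot

A 7-joint arm with a two-finger parallel gripper is mounted at the origin on a cart in front of the work surface, level with it; the furniture and walls round the work are solid. World frame = base frame: x ahead of the robot, y to its left, z up, the work surface at z = 0. Lengths are in m, angles in rad, forces in N, time in s.
With the tool pointing down it reaches from about 0.425 to 1.025 m from the base axis. Payload 9.4 kg.
Tool frame: the origin (TCP) lies on the mounting face of the last link; the fingertips stand 173 mm ahead of it and the grasp point (between the pads) lies 155 mm ahead of it; z points along the fingers, y is the line along which they close (so a half turn about z gives the same grasp; the last joint's range is limited). The gripper opens to 85 mm and grips with 20 to 120 N. Pads are 22 mm wide; open, the fingers measure 114 mm over their backs; the gripper's body (76 mm by 85 mm) begins 54 mm behind the grasp point. The pads swing forward as they close: fully open they stand 13 mm farther back than shut.
Start: joints at [-1.273, 0.599, -0.003, 1.599, 0.002, 0.943, -0.08], TCP at [0.265, 0.675, 0.405] pointing down, gripper open.
Joint ranges: [-2.57, 2.57], [-0.35, 1.97], [-1.29, 1.29], [0.11, 2.56], [-1.05, 4.19], [0.11, 1.86], [-2.63, 2.63]. Speed limits (rad/s): [2.22, 2.22, 3.01, 3.01, 3.14, 3.14, 3.14].

## Interface

Orientations are given as a rotation vector (axis times angle).
In Python, from station import get_obs, read_camera, finish_job gives the robot as it stands.
- The arm moves only by the tool drive_tool, never from a script. Its argument "plan" is a list of rows, each a list of 3 entries, a list of its own where there are three numbers: the opening, from 0 (shut) to 1 (fully open), then the shift along the tool's x, y, z in cm, then the turn, a rotation vector about the tool's x, y, z in degrees. In form: [[gripper, [tx, ty, tz], [wx, wy, wz]], ...]. A call has 1 to 12 rows; each row is the pose to reach, as a shift and turn from the pose commanded when the call began, along the tool's axes at that moment; what a row does not reach only later rows make up. A row lasts 1/10 s, in which the tool goes at most 50 mm and 8.59 degrees, less where a joint would pass 70% of its speed; a pose out of reach is approached as far as the arm can. A call with a gripper value outside its range is refused whole. The fingers move at their own pace and stop on an object; "newtons" is the grip in N (left out, the last holds). Time passes only in rows, so rows that repeat a pose let the fingers close. It gives the time, the measured TCP pose, the force, the opening and the grip force at its end, in the units of the state.
- get_obs(): the state, without advancing time (a new reading comes with each control period).
- read_camera(name): name is "scene" or "side" or "wrist"; returns a dict with "image" (480x640x3 uint8, red, green, blue), "K" (3x3 intrinsics, pixels), "eye" and "rotation" of the camera in the world. Camera axes: x right, y down, z forward; pixel columns grow to the right and rows downward; lengths in m; the calibration is good to about 2 mm. The wrist camera is an equidistant fisheye: a pixel r from the principal point sees the ray r / f radians off the axis. A picture is of the moment at which its call begins. There is no depth.
- finish_job(): hands the job in; it is judged then, once.
The state is a dict: "time": time; "qpos": joint angles; "dq": joint speeds; "joint_torque": joint torques, N m; "tool_pos": TCP position; "ee_rot": TCP orientation; "contact_force": force on the tool from outside, world axes, zero at the start; "ft_torque": the same for the moment, N m; "gripper_width": finger opening in m; "gripper_force": force on a finger pad.
Only numpy, scipy, OpenCV 4.12 (cv2) and the standard library are available. Lean on these libraries where they do the work, as an engineer would, in place of code of your own. Each camera call takes 0.05 s, during which the arm holds its last target. There are 200 camera calls.

## Task

Take the widest of the three black dust caps out of the tray and press it, mouth down, onto the bare steel stud of the bench air manifold until it clicks past the spring balls, then keep pressing so that the rubber seal under the cap stays firmly squashed. Finish with the gripper still on the cap, pressing it down: do not let go. Leave the two narrow caps and the things round about where they are.

Things in the scene. Friction and masses are not known exactly. Their poses are not given: they have to be found in the camera images.
- wide_cap: the dust cap to fit: black plastic cup standing mouth down in the tray, 38 mm outside diameter, 45 mm tall, closed flat top; origin at the centre of its mouth rim (the underside), z axis up through the top. Bore 28 mm wide and 39 mm deep, narrowed to 22 mm by a round lip 1 to 5 mm above the rim. Straight sides with fine ribs, can be gripped anywhere across. 40 g
- narrow_cap_a: a narrower cap of the same kind, 26 mm diameter, 45 mm tall, origin at the centre of its underside; does not fit; stands in the same tray, to be left alone. Which of the three caps stands where in the tray varies
- narrow_cap_b: a second narrow cap, exactly like narrow_cap_a; to be left alone
- tray: fixed open dark steel tray, 100 (x) x 200 (y) x 12 mm, floor and walls 4 mm thick, the three caps stand in a row along its y axis about 65 mm apart; origin at the centre of its underside on the table
- manifold: fixed aluminium block 128 (x) x 64 (y) mm, 30 mm high, brass hose barb on its +x end (to 81 mm from the origin), with one upright bare steel stud; origin on the table under the stud's axis, z up
- stud_tip (a point): centre of the top of the stud, 72 mm above the table. The stud is 17 mm in diameter, its top 12 mm taper to 8 mm; four spring balls stick out of it to 12.5 mm from its axis, their centres 48.8 mm above the table
- stud_seat (a point): on the stud's axis 42 mm above the table, level with the top of the free rubber seal washer (41 mm across). The cap's rim meets resistance 8 mm above it (lip on balls); force climbs to 8 to 15 N, then drops as the lip snaps past (rim 4 mm above; the balls then pull the cap down, up to 16 N) and rises again below this point as the seal is squashed. A clicked cap let go rests 0.5 mm below it
- seal (a joint): how far the rubber seal washer round the foot of the stud is squashed down, in m: 0 free, 0.003 at its end stop; spring of 4 N per mm (12 N at the end stop)
- mug: white enamel mug, 78 x 104 x 82 mm, bystander; origin at the centre of its underside
- usb_stick: usb stick 56 x 18 x 8 mm, bystander lying on the table; origin at the centre of its underside
- box_cutter: snap-off knife 27 x 123 x 17 mm, bystander lying on the table; origin at the centre of its underside
Mind the look-alikes: they are no part of the job. Leave any orange look-alike of the wide_cap alone.

How it is judged:
On the way:
1. the wide cap is lifted clear of the tray in the gripper (height (world z) of wide_cap above 0.03 m and contact force between wide_cap and the fingers above 1 N and horizontal distance between wide_cap and stud_seat above 0.04 m), for 0.1 s.
At the end, for the whole second after the job is handed in: the wide cap sits snapped onto the stud (rim more than 1 mm below the free level of the seal, axis within 4 mm, upright within 0.12 rad), the gripper is still on it with more than 3 N and keeps the seal squashed by more than 1.5 mm (about 6 N of push), all at rest (horizontal distance between wide_cap and stud_seat below 0.004 m and z of wide_cap in the frame of stud_seat below -0.001 m and angle between wide_cap's own z axis and vertical below 0.12 rad and value of joint seal above 0.0015 m and contact force between wide_cap and the fingers above 3 N and linear speed of wide_cap below 0.02 m/s); the arm keeps its last pose, push and grip.
It fails at once if a narrow cap is moved by more than 15 mm (distance of any of narrow_cap_a, narrow_cap_b from where it was at the start of the episode above 0.015 m).
It fails at once if a bystander is moved by more than 25 mm (distance of any of mug, usb_stick, box_cutter from where it was at the start of the episode above 0.025 m).
It also fails if it takes over 45 s, if anything falls off the work surface, if the arm or the gripper's body presses on something with over 40 N, if the wrist force passes 120 N, or if a joint passes its speed limit or range.

## Working session

There is one attempt and no reset: what is moved stays moved. The work goes in short steps, Python scripts to look and compute and a tool call to move; the robot and the scene stay as the last step left them, time stands still between calls to the robot, and variables do not carry over. Pictures are saved under pics/ and viewed, at most 10 in all, crops included, and the job is handed in when it is done.

Besides the shell and the picture viewer there is one more tool, called as name(argument=value, ...) on one line, values as JSON. drive_tool: Moves the arm, as the interface text tells. Its arguments: {"type":"object","properties":{"plan":{"type":"array","items":{"type":"array"}},"newtons":{"type":"number"}},"required":["plan"]}

```bash
mkdir -p pics
cat > h.py <<'E'
import numpy as np,cv2
from station import *
def snap(n,f):
    c=read_camera(n); cv2.imwrite(f'pics/{f}.png',c['image'][:,:,::-1]); np.savez(f'pics/{f}.npz',**{k:np.array(v) for k,v in c.items()}); return c
def ray(c,u,v,fish=False):
    K=np.array(c['K']); x=(u-K[0,2])/K[0,0]; y=(v-K[1,2])/K[1,1]
    if fish:
        r=np.hypot(x,y); s=np.sin(r)/max(r,1e-9); d=np.array([x*s,y*s,np.cos(r)])
    else: d=np.array([x,y,1.])
    R=np.array(c['rotation']); R=R if R.shape==(3,3) else cv2.Rodrigues(R)[0]
    return np.array(c['eye']),R@d
def plane(c,u,v,z,fish=False):
    e,d=ray(c,u,v,fish); return e+d*(z-e[2])/d[2]
E
python3 - <<'E'
from h import *
a=snap('scene','s1');b=snap('side','d1')
for c in (a,b): print(c['eye'],c['rotation'],c['K'])
cv2.imwrite('pics/both.png',cv2.resize(np.vstack([a['image'],b['image']])[:,:,::-1],None,fx=.62,fy=.62))
print(get_obs())
E
```

```text
[ 0.04052905 -0.38387775  0.46242323] [-1.93177887  0.69716913 -0.40578776] [[537.17128264   0.         320.67218399]
 [  0.         537.17128264 239.84290154]
 [  0.           0.           1.        ]]
[ 0.28450629 -0.43252042  0.57004201] [-2.14153982  0.3836701  -0.21705626] [[505.67571057   0.         318.95998892]
 [  0.         505.67571057 239.94467338]
 [  0.           0.           1.        ]]
{'time': 0.1, 'qpos': array([-1.27268728,  0.60005856, -0.002563  ,  1.60003832,  0.00177877,
        0.94291479, -0.07979543]), 'dq': array([ 0.00051542, -0.00152136,  0.00106657, -0.00274582, -0.00111904,
       -0.00151328, -0.00187675]), 'joint_torque': array([ 5.64201750e-03, -7.77990389e+01,  1.57005742e+00, -2.58623940e+01,
        1.26026847e-02,  5.48794676e-03, -3.43426927e-05]), 'tool_pos': array([0.2653327 , 0.67451366, 0.40389727]), 'ee_rot': array([-5.85175286e-01, -3.08644711e+00,  2.21083991e-03]), 'contact_force': array([ 0.33115706,  0.17117031, -0.63755913]), 'ft_torque': array([-0.03228883,  0.07276143,  0.00668708]), 'gripper_force': 0.0, 'gripper_width': 0.08527910406136187}
```

View pics/s1.png

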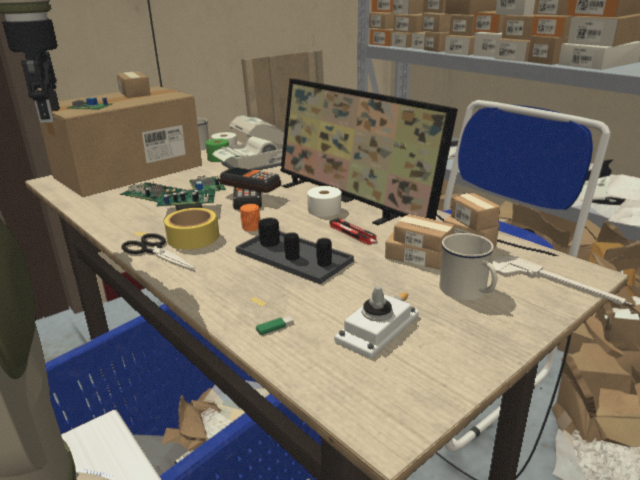

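View pics/d1.png

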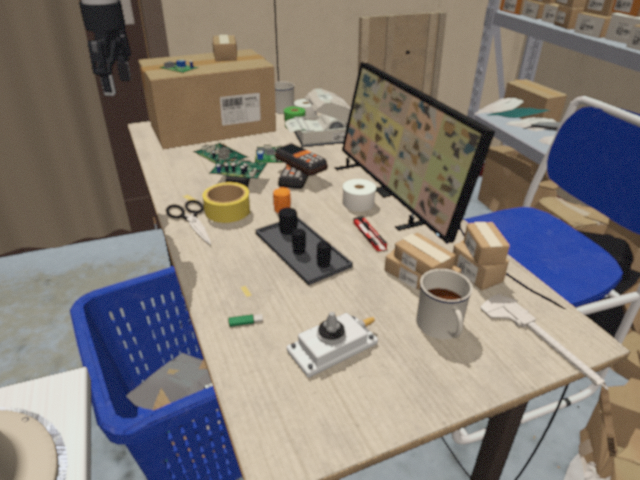

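The scene view shows three black caps in the tray: (269,232), (292,246) and (324,252). An orange look-alike stands outside it at (250,217), and the stud tip is near (377,291). The side view shows the caps at (288,221), (299,242) and (324,255), and the stud near (333,317). The cap at scene (269,232) looks widest; I'll measure widths and confirm in a crop.

Run:
```python
from h import *
a=dict(np.load('pics/s1.npz'));b=dict(np.load('pics/d1.npz'))
def tri(p,q):
    e1,d1=ray(a,*p);e2,d2=ray(b,*q)
    s=np.linalg.lstsq(np.c_[d1,-d2],e2-e1,rcond=None)[0]
    P,Q=e1+s[0]*d1,e2+s[1]*d2; return (P+Q)/2,np.linalg.norm(P-Q)
for n,c,roi in(('scene',a,(225,205,130,80)),('side',b,(255,200,100,85))):
    x,y,w,h=roi; g=c['image'][y:y+h,x:x+w].max(2)
    print(n)
    m=(g<32).astype(np.uint8); k,_,st,ce=cv2.connectedComponentsWithStats(m)
    for i in range(1,k):
        if st[i,4]>40:
            X,Y,W,H,A=st[i]; u=X+x+(W-1)/2;t=Y+y
            print((X+x,t,W,H,A), plane(c,u,t+W*.2,.049).round(3), 'width m',(W*np.linalg.norm(plane(c,u,t+4,.049)-c['eye'])/c['K'][0,0]).round(4))
for p,q,n in (((377,291),(333,315),'stud'),((269,224),(288,213),'wide top'),((292,237),(299,234),'n1'),((324,242),(324,246),'n2')): print(n,*tri(p,q))
print(plane(a,377,290,.072),plane(b,333,314,.072))
A=cv2.resize(a['image'][200:360,225:425],None,fx=2,fy=2,interpolation=2);B=cv2.resize(b['image'][200:360,235:435],None,fx=2,fy=2,interpolation=2)
cv2.imwrite('pics/c1.png',np.hstack([A,B])[:,:,::-1])
```

```text
scene
(np.int32(260), np.int32(223), np.int32(19), np.int32(24), np.int32(362)) [0.523 0.377 0.049] width m 0.035
(np.int32(285), np.int32(237), np.int32(14), np.int32(23), np.int32(272)) [0.522 0.306 0.049] width m 0.0243
(np.int32(317), np.int32(243), np.int32(14), np.int32(23), np.int32(267)) [0.55  0.251 0.049] width m 0.0237
side
(np.int32(279), np.int32(215), np.int32(18), np.int32(19), np.int32(258)) [0.528 0.374 0.049] width m 0.0352
(np.int32(292), np.int32(234), np.int32(13), np.int32(20), np.int32(197)) [0.527 0.307 0.049] width m 0.024
(np.int32(318), np.int32(245), np.int32(13), np.int32(22), np.int32(202)) [0.559 0.258 0.049] width m 0.0232
stud [0.50367723 0.07589656 0.06033595] 0.0012657402771135157
wide top [0.53800708 0.40115201 0.04283232] 0.002265749286314641
n1 [0.5330061  0.31935863 0.04584841] 0.00040476230350878
n2 [0.5628222  0.26621051 0.04612998] 0.00022725742656910488
[0.49167862 0.06350588 0.072     ] [0.49953791 0.06708136 0.072     ]
```

View pics/c1.png

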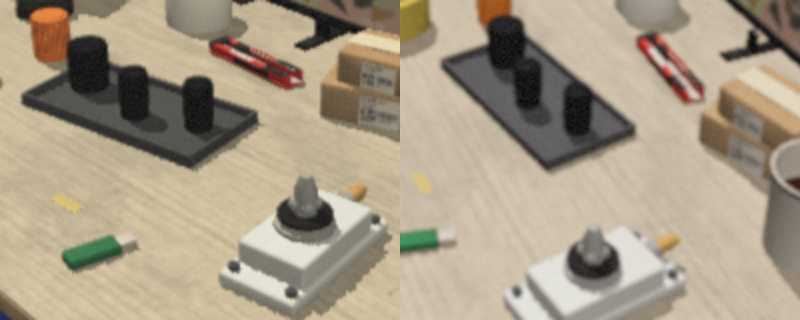

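The upper-left cap (scene 269,232; side 288,221) measures about 35 mm across and the other two about 24 mm. It is also black, unlike the orange one outside the tray, so it is the wide cap. Next I work out the tray direction, the nearby obstacles and the first move.

Run:
```python
from h import *
a=dict(np.load('pics/s1.npz'));b=dict(np.load('pics/d1.npz'))
P=[plane(a,*p,.012) for p in ((237,249),(321.5,279),(353,257))]; print(P,[np.degrees(np.arctan2(*(P[i+1]-P[i])[1::-1])) for i in (0,1)])
print('cap',plane(a,269,223,.049),plane(b,288,213,.049)); print('stud',plane(a,377.5,288.5,.072),plane(b,331.8,314.5,.072))
print('monitor feet',plane(a,385,215,0),plane(a,290,182,0),'mug',plane(a,468,295,0),'whiteroll',plane(a,324,215,0))
o=get_obs();R=cv2.Rodrigues(o['ee_rot'])[0];print(R.round(3)); t=np.array([.527,.378,.33]);print(R.T@(t-o['tool_pos'])*100)
```

```text
[array([0.4668937 , 0.40328992, 0.012     ]), array([0.51609549, 0.21665251, 0.012     ]), array([0.60668843, 0.23963378, 0.012     ])] [np.float64(-75.23155469365217), np.float64(14.2343154129523)]
cap [0.53242603 0.39106947 0.049     ] [0.53521411 0.39343938 0.049     ]
stud [0.49495182 0.06587341 0.072     ] [0.49751818 0.06669397 0.072     ]
monitor feet [0.80013638 0.35233136 0.        ] [7.69167280e-01 6.53843686e-01 5.55111512e-17] mug [0.67355571 0.04066928 0.        ] whiteroll [0.70284914 0.43880214 0.        ]
[[-0.931  0.366 -0.   ]
 [ 0.366  0.931 -0.001]
 [-0.    -0.001 -1.   ]]
[-35.2034127  -18.00527944   7.41882552]
```

drive_tool(plan=[[0.8, [-35.3, -16.5, 7.4], [0, 0, 54]], [0.8, [-35.3, -16.5, 7.4], [0, 0, 54]], [0.8, [-35.3, -16.5, 7.4], [0, 0, 54]], [0.8, [-35.3, -16.5, 7.4], [0, 0, 54]], [0.8, [-35.3, -16.5, 7.4], [0, 0, 54]], [0.8, [-35.3, -16.5, 7.4], [0, 0, 54]], [0.8, [-35.3, -16.5, 7.4], [0, 0, 54]], [0.8, [-35.3, -16.5, 7.4], [0, 0, 54]], [0.8, [-35.3, -16.5, 7.4], [0, 0, 54]], [0.8, [-35.3, -16.5, 7.4], [0, 0, 54]], [0.8, [-35.3, -16.5, 7.4], [0, 0, 54]], [0.8, [-35.3, -16.5, 7.4], [0, 0, 54]]])

```text
time: 1.3
tool_pos: [0.5324, 0.3934, 0.3307]
ee_rot: [-1.919, -2.486, -0.0]
contact_force: [-0.7, -0.2, -0.7]
gripper_width: 0.0685
gripper_force: 0.0
```

Run:
```python
from h import *
c=snap('wrist','w1');o=get_obs();print(o['time'],o['tool_pos'],o['ee_rot'],o['gripper_width'],o['contact_force'])
print(c['eye'],c['K'])
```

```text
1.35 [0.53248435 0.39332155 0.3308045 ] [-1.91945110e+00 -2.48637588e+00 -5.38017984e-04] 0.06811156176072254 [-0.59982053  0.22283518  0.41800574]
[0.51265635 0.47101502 0.30023661] [[371.64829954   0.         317.40230952]
 [  0.         371.64829954 240.30369598]
 [  0.           0.           1.        ]]
```

View pics/w1.png

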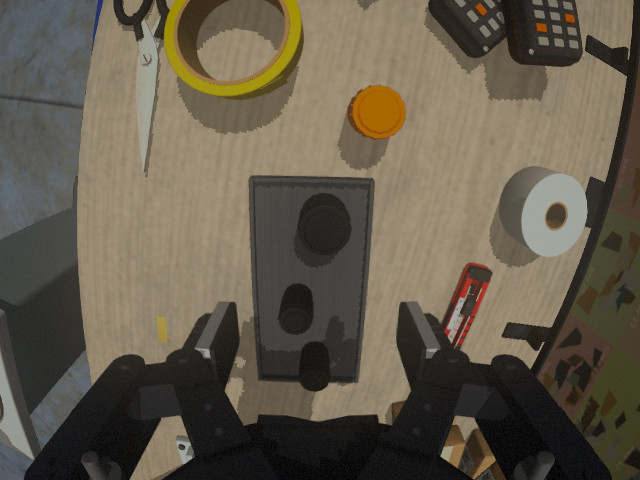

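The wrist view shows the wide cap around (325,225), the narrow caps around (296,315) and (315,366), the orange one at (378,112), and the cutter at (465,305). I'll cast rays for the cap top and enlarge the crop.

Run:
```python
from h import *
c=dict(np.load('pics/w1.npz'))
g=c['image']
for p in ((325,230),(323,215),(296,317),(315,372)): print(p,plane(c,*p,.049,True).round(4))
for p in ((250,178),(374,179),(358,382),(258,380)): print('tray',plane(c,*p,.012,True).round(4))
crop=g[170:400,230:390].astype(float); crop=np.clip(crop*2.5,0,255).astype(np.uint8)
cv2.imwrite('pics/c2.png',cv2.resize(crop,None,fx=2.6,fy=2.6,interpolation=2)[:,:,::-1])
```

```text
(325, 230) [0.5369 0.3996 0.049 ]
(323, 215) [0.5327 0.4098 0.049 ]
(296, 317) [0.5335 0.326  0.049 ]
(315, 372) [0.5614 0.2768 0.049 ]
tray [0.4722 0.4157 0.012 ]
tray [0.567  0.4395 0.012 ]
tray [0.6134 0.2458 0.012 ]
tray [0.5167 0.2223 0.012 ]
```

View pics/c2.png

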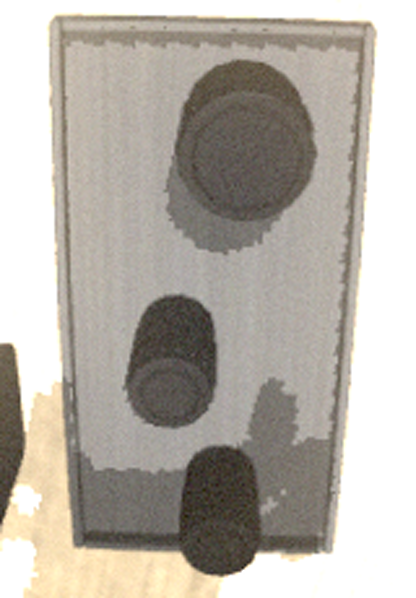

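drive_tool(plan=[[0.8, [0.4, 0.5, 4], [0, 0, 0]], [0.8, [0.4, 0.5, 8], [0, 0, 0]], [0.8, [0.4, 0.5, 11], [0, 0, 0]], [0.8, [0.4, 0.5, 13], [0, 0, 0]], [0.8, [0.4, 0.5, 13.8], [0, 0, 0]], [0.8, [0.4, 0.5, 13.8], [0, 0, 0]], [0.3, [0.4, 0.5, 13.8], [0, 0, 0]], [0.3, [0.4, 0.5, 13.8], [0, 0, 0]], [0.3, [0.4, 0.5, 13.8], [0, 0, 0]], [0.3, [0.4, 0.5, 13.8], [0, 0, 0]], [0.3, [0.4, 0.5, 13.8], [0, 0, 0]], [0.3, [0.4, 0.5, 13.8], [0, 0, 0]]], newtons=80)

```text
time: 2.55
tool_pos: [0.5375, 0.3973, 0.1943]
ee_rot: [1.923, 2.485, 0.003]
contact_force: [-1.2, -0.5, 6.2]
gripper_width: 0.0355
gripper_force: 79.2
```

drive_tool(plan=[[0.3, [0, 0, -3], [0, 0, 0]], [0.3, [0, 0, -7], [0, 0, 0]], [0.3, [0, 0, -11], [0, 0, 0]], [0.3, [0, 0, -13], [0, 0, 0]], [0.3, [0, 0, -13], [0, 0, 0]], [0.3, [0, 0, -13], [0, 0, 0]]])

```text
time: 3.15
tool_pos: [0.5372, 0.397, 0.3235]
ee_rot: [1.923, 2.484, 0.003]
contact_force: [1.1, 0.0, -0.6]
gripper_width: 0.0357
gripper_force: 79.7
```

Run:
```python
from h import *
c=snap('wrist','w2');s=snap('scene','s2');d=snap('side','d2');o=get_obs();print(o)
I=[cv2.resize(np.clip(c['image'][280:480,200:440].astype(float)*2,0,255).astype(np.uint8),(400,333))]
from numpy import *
for k in (s,d):
    R=cv2.Rodrigues(k['rotation'])[0] if k['rotation'].shape!=(3,3) else k['rotation']
    p=k['K']@(R.T@(o['tool_pos']-[0,0,.165]-k['eye']));u,v=(p[:2]/p[2]).astype(int);print(u,v)
    I.append(cv2.resize(k['image'][v-40:v+40,u-48:u+48],(400,333),interpolation=2))
I.append(I[0]*0)
cv2.imwrite('pics/c3.png',cv2.resize(vstack([hstack(I[:2]),hstack(I[2:])]),(720,600))[:,:,::-1])
```

```text
{'time': 3.3, 'qpos': array([-0.86340495,  0.63154658,  0.22167142,  1.81802826, -0.19917606,
        0.71547342, -0.27839492]), 'dq': array([ 6.85985895e-04,  3.91322365e-03,  1.38603576e-03, -2.25152337e-05,
        1.11838599e-03,  4.08750004e-03, -5.55769499e-06]), 'joint_torque': array([-7.31133376e-03, -7.46704173e+01,  5.76613113e+00, -2.07666922e+01,
        9.76016221e-03, -7.77204441e-04,  7.77277346e-04]), 'tool_pos': array([0.53697173, 0.396884  , 0.32157445]), 'ee_rot': array([-1.92238182, -2.48425853,  0.00277068]), 'contact_force': array([-0.90451176, -0.17551761, -0.26376831]), 'ft_torque': array([ 0.04817531,  0.01221957, -0.03671582]), 'gripper_force': 79.66706882180006, 'gripper_width': 0.03541013954074464}
265 166
286 162
```

View pics/c3.png

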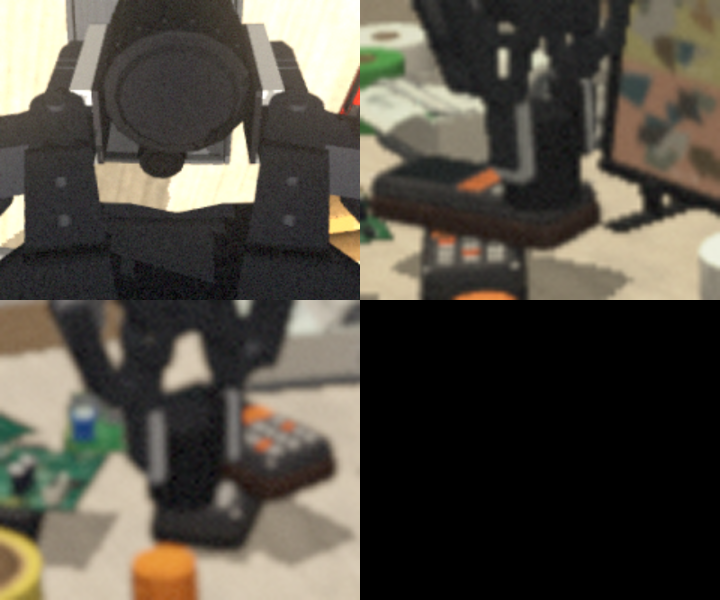

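The cap is held upright, with its top face centred near wrist pixel (317,342). Next I carry it past the stud so the wrist camera can see the stud unobstructed.

drive_tool(plan=[[0.3, [-4, -1.2, -1], [0, 0, 0]], [0.3, [-8, -2.5, -1], [0, 0, 0]], [0.3, [-12, -3.8, -1], [0, 0, 0]], [0.3, [-16, -5.1, -1], [0, 0, 0]], [0.3, [-20, -6.4, -1], [0, 0, 0]], [0.3, [-24, -7.7, -1], [0, 0, 0]], [0.3, [-28, -9, -1], [0, 0, 0]], [0.3, [-32, -10.2, -1], [0, 0, 0]], [0.3, [-36, -11.5, -1], [0, 0, 0]], [0.3, [-38.9, -12.4, -1], [0, 0, 0]], [0.3, [-38.9, -12.4, -1], [0, 0, 0]], [0.3, [-38.9, -12.4, -1], [0, 0, 0]]])

```text
time: 4.5
tool_pos: [0.5148, -0.0112, 0.332]
ee_rot: [-1.925, -2.482, 0.001]
contact_force: [-0.2, 0.9, 0.6]
gripper_width: 0.0352
gripper_force: 79.7
```

Run:
```python
from h import *
c=dict(np.load('pics/w2.npz'))
tp=np.array([.53697,.39688,.32157]);R=cv2.Rodrigues(np.array([-1.92238,-2.48426,.00277]))[0]
for z in(.170,.176,.182):print('cap top in tool',(R.T@(plane(c,317.3,342,z,True)-tp)).round(4), 'radius',np.linalg.norm(plane(c,269.3,342,z,True)-plane(c,317.3,342,z,True)))
c=snap('wrist','w3');o=get_obs();print(o['tool_pos'],o['ee_rot'],o['contact_force'],o['gripper_force'],c['eye'])
g=c['image'];cv2.imwrite('pics/w3b.png',np.hstack([cv2.resize(g,(440,330)),cv2.resize(g[130:290,230:400],(350,330),interpolation=2)])[:,:,::-1])
```

```text
cap top in tool [-0.0024  0.0012  0.1516] radius 0.01902784168936618
cap top in tool [0.0016 0.0012 0.1456] radius 0.018099791960083416
cap top in tool [0.0056 0.0012 0.1396] radius 0.017171742230800657
[ 0.51490718 -0.010243    0.33208679] [-1.92229920e+00 -2.48361469e+00  6.76815917e-04] [0.43132936 0.73969872 0.08215326] 79.74184053375211 [0.495315   0.06646173 0.3014875 ]
```

View pics/w3b.png

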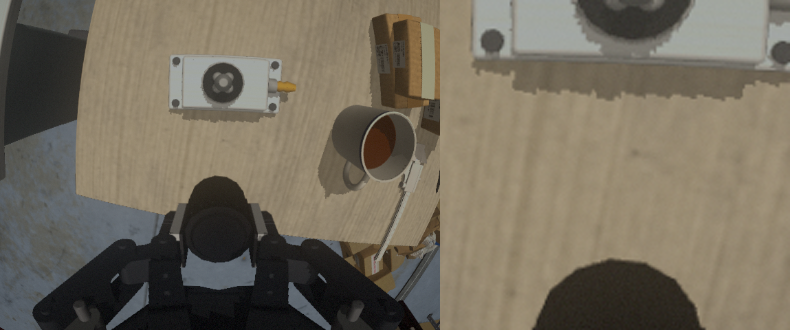

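The wrist view shows the manifold at the top, with the black seal ring and stud around (324,119) in full-size pixels. The mug is well clear at right. The seal ring, 41 mm across at z = 0.042, makes a good centring target.

Run:
```python
from h import *
c=dict(np.load('pics/w3.npz'));g=c['image'];x,y=285,80
m=(g[y:y+80,x:x+80].max(2)<75).astype(np.uint8)
m=cv2.morphologyEx(m,cv2.MORPH_OPEN,np.ones((3,3)))
ct=max(cv2.findContours(m,cv2.RETR_EXTERNAL,cv2.CHAIN_APPROX_NONE)[0],key=cv2.contourArea)
h=cv2.convexHull(ct)[:,0]+[x,y]
P=np.array([plane(c,*p,.042,True) for p in h]);ce,r=cv2.minEnclosingCircle(P[:,:2].astype(np.float32));f=cv2.fitEllipse(P[:,:2].astype(np.float32)*1000)
print('circle',ce,r,'ell',f)
o=get_obs();R=cv2.Rodrigues(o['ee_rot'])[0]
print('delta tool cm',R.T@(np.array([f[0][0]/1000,f[0][1]/1000,o['tool_pos'][2]])-o['tool_pos'])*100)
a=cv2.resize(g[80:170,260:390],(780,540),interpolation=2);cv2.imwrite('pics/c4.png',a[:,:,::-1])
```

```text
circle (0.49892550706863403, 0.06845151633024216) 0.0201250072568655 ell ((498.96795654296875, 68.5912094116211), (39.62815856933594, 39.73479080200195), 21.67487144470215)
delta tool cm [8.03124367e+00 4.33615362e-01 3.57274481e-03]
```

View pics/c4.png

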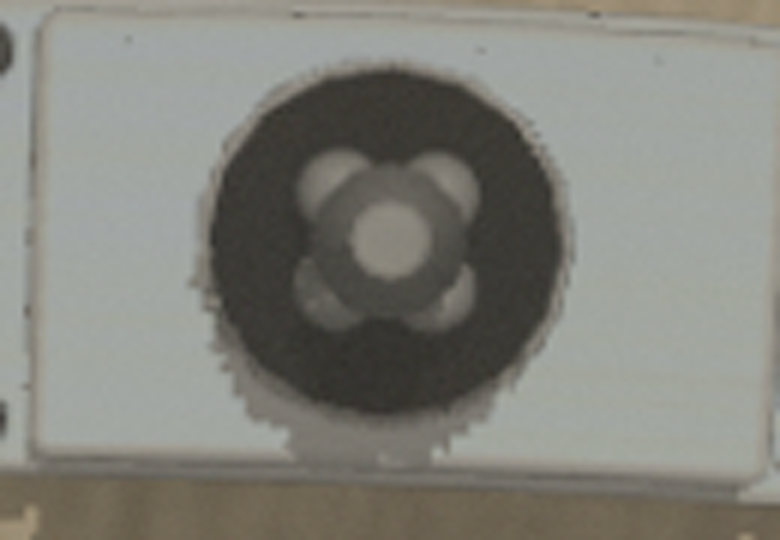

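drive_tool(plan=[[0.3, [4, 0.15, 0], [0, 0, 0]], [0.3, [7.8, 0.3, 0], [0, 0, 0]], [0.3, [7.8, 0.3, 0], [0, 0, 0]], [0.3, [7.8, 0.3, 3], [0, 0, 0]], [0.3, [7.8, 0.3, 5], [0, 0, 0]], [0.3, [7.8, 0.3, 5.5], [0, 0, 0]], [0.3, [7.8, 0.3, 6], [0, 0, 0]], [0.3, [7.8, 0.3, 6.5], [0, 0, 0]], [0.3, [7.8, 0.3, 7], [0, 0, 0]], [0.3, [7.8, 0.3, 7], [0, 0, 0]], [0.3, [7.8, 0.3, 7], [0, 0, 0]]])

```text
time: 5.65
tool_pos: [0.4983, 0.0656, 0.263]
ee_rot: [1.923, 2.484, 0.001]
contact_force: [-0.9, -0.3, 1.1]
gripper_width: 0.0355
gripper_force: 79.7
```

Run:
```python
from h import *
o=get_obs();print(o['tool_pos'],o['contact_force'],o['gripper_force'])
I=[]
for n in('scene','side'):
    k=snap(n,n+'3');R=cv2.Rodrigues(k['rotation'])[0] if k['rotation'].shape!=(3,3) else k['rotation']
    p=k['K']@(R.T@(o['tool_pos']-[0,0,.19]-k['eye']));u,v=(p[:2]/p[2]).astype(int);I.append(cv2.resize(k['image'][v-60:v+60,u-40:u+40],(380,570),interpolation=2))
cv2.imwrite('pics/c5.png',np.hstack(I)[:,:,::-1])
```

```text
[0.49830399 0.06555816 0.26295938] [-0.90754448 -0.26274985  1.08468701] 79.73111773833807
```

View pics/c5.png

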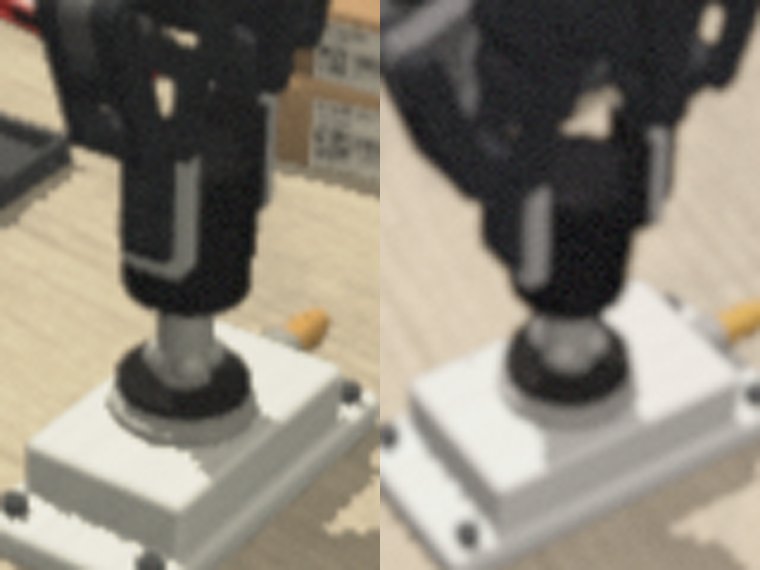

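The cap's mouth sits over the stud in both views (cap axis about x=188 in the left pane, stud about x=185), so they line up. I'll descend gently onto the taper.

drive_tool(plan=[[0.3, [0, 0, 0.3], [0, 0, 0]], [0.3, [0, 0, 0.6], [0, 0, 0]], [0.3, [0, 0, 0.9], [0, 0, 0]], [0.3, [0, 0, 1.2], [0, 0, 0]], [0.3, [0, 0, 1.5], [0, 0, 0]], [0.3, [0, 0, 1.8], [0, 0, 0]], [0.3, [0, 0, 1.8], [0, 0, 0]], [0.3, [0, 0, 1.8], [0, 0, 0]]], newtons=100)

```text
time: 6.55
tool_pos: [0.4982, 0.0656, 0.2446]
ee_rot: [-1.923, -2.484, 0.0]
contact_force: [0.1, -0.5, -0.8]
gripper_width: 0.0352
gripper_force: 99.5
```

drive_tool(plan=[[0.3, [0, 0, 0.2], [0, 0, 0]], [0.3, [0, 0, 0.4], [0, 0, 0]], [0.3, [0, 0, 0.6], [0, 0, 0]], [0.3, [0, 0, 0.6], [0, 0, 0]], [0.3, [0, 0, 0.6], [0, 0, 0]]])

```text
time: 7.05
tool_pos: [0.4991, 0.0663, 0.2394]
ee_rot: [1.921, 2.484, 0.004]
contact_force: [0.3, 2.3, 8.6]
gripper_width: 0.0349
gripper_force: 101.0
```

Contact with the balls comes where expected, at 8.6 N upward. I'll press through.

drive_tool(plan=[[0.3, [0, 0, 0.2], [0, 0, 0]], [0.3, [0, 0, 0.4], [0, 0, 0]], [0.3, [0, 0, 0.5], [0, 0, 0]], [0.3, [0, 0, 0.5], [0, 0, 0]], [0.3, [0, 0, 0.5], [0, 0, 0]]])

```text
time: 7.55
tool_pos: [0.4987, 0.0663, 0.2332]
ee_rot: [1.922, 2.485, 0.001]
contact_force: [3.9, 4.1, -10.4]
gripper_width: 0.0349
gripper_force: 100.6
```

drive_tool(plan=[[0.3, [0, 0, 0.1], [0, 0, 0]], [0.3, [0, 0, 0.2], [0, 0, 0]], [0.3, [0, 0, 0.3], [0, 0, 0]], [0.3, [0, 0, 0.3], [0, 0, 0]], [0.3, [0, 0, 0.3], [0, 0, 0]]])

```text
time: 8.05
tool_pos: [0.4986, 0.0659, 0.231]
ee_rot: [1.922, 2.484, 0.002]
contact_force: [3.2, 3.3, 3.0]
gripper_width: 0.0349
gripper_force: 102.1
```

drive_tool(plan=[[0.3, [0, 0, 0.1], [0, 0, 0]], [0.3, [0, 0, 0.15], [0, 0, 0]], [0.3, [0, 0, 0.15], [0, 0, 0]], [0.3, [0, 0, 0.15], [0, 0, 0]], [0.3, [0, 0, 0.15], [0, 0, 0]]])

```text
time: 8.55
tool_pos: [0.4986, 0.0658, 0.2298]
ee_rot: [1.922, 2.484, 0.002]
contact_force: [2.7, 4.3, 10.2]
gripper_width: 0.0349
gripper_force: 102.7
```

drive_tool(plan=[[0.3, [0, 0, 0.04], [0, 0, 0]], [0.3, [0, 0, 0.04], [0, 0, 0]], [0.3, [0, 0, 0.04], [0, 0, 0]], [0.3, [0, 0, 0.04], [0, 0, 0]], [0.3, [0, 0, 0.04], [0, 0, 0]], [0.3, [0, 0, 0.04], [0, 0, 0]]])

```text
time: 9.15
tool_pos: [0.4986, 0.0658, 0.2294]
ee_rot: [1.922, 2.484, 0.002]
contact_force: [1.1, 3.5, 10.9]
gripper_width: 0.0348
gripper_force: 102.9
```

Run:
```python
from h import *
I=[];F=[]
for n in('scene','side','scene','side','scene','side'):
    k=snap(n,n+'4');o=get_obs();F.append(o['contact_force'])
    if len(I)<2:
        R=cv2.Rodrigues(k['rotation'])[0] if k['rotation'].shape!=(3,3) else k['rotation']
        p=k['K']@(R.T@(o['tool_pos']-[0,0,.19]-k['eye']));u,v=(p[:2]/p[2]).astype(int);I.append(cv2.resize(k['image'][v-60:v+60,u-40:u+40],(380,570),interpolation=2))
print(np.mean(F,0),o['tool_pos'],o['gripper_force'],np.abs(o['dq']).max())
cv2.imwrite('pics/c6.png',np.hstack(I)[:,:,::-1])
```

```text
[ 2.09332472  3.68087499 10.27692262] [0.49857134 0.06582216 0.2294194 ] 102.8510112864592 0.001350927483462755
```

View pics/c6.png

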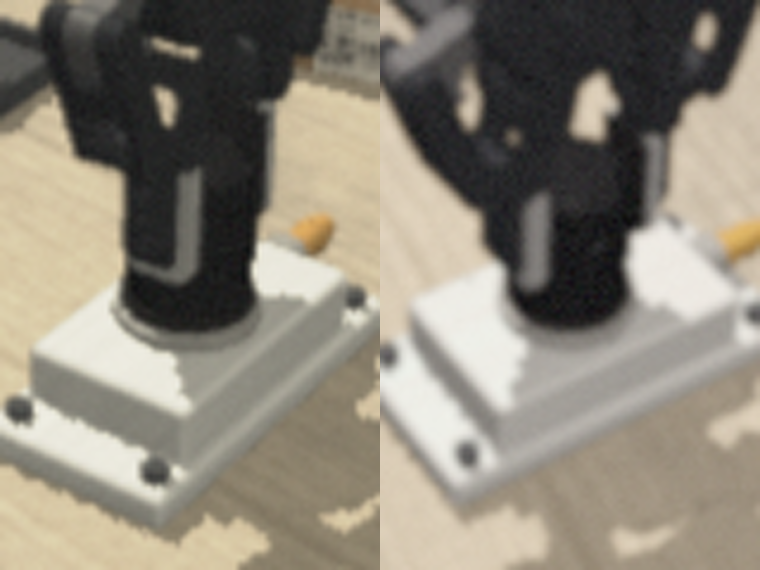

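The cap is seated on the seal, upright and still gripped, with about 10 N of push. That is roughly 2.5 mm of squash, and everything is at rest. I'm handing it in.

```bash
python3 -c "from station import *; print(finish_job())"
```

```text
the job is handed in; nothing more can be done
None
```

The wide cap is clicked onto the stud and still gripped, pressed down at about 10 N (an estimated 2.5 mm of seal squash), and the job is handed in; no verdict was returned.

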